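Charge the tumbling barrel and close its bayonet lid

ROBOT

A 6-joint arm with a two-finger parallel gripper is mounted at the origin on the work surface. World frame = base frame: x ahead of the robot, y to its left, z up, the work surface at z = 0. Lengths are in m, angles in rad, forces in N, time in s.
With the tool pointing down it reaches from about 0.325 to 0.9 m from the base axis. Payload 6.1 kg.
Tool frame: the origin (TCP) lies at the very end of the fingers, on their centre line; the grasp point (between the pads) lies 19 mm behind it; z points along the fingers, y is the line along which they close (so a half turn about z gives the same grasp; the last joint's range is limited). The gripper opens to 85 mm and grips with 20 to 120 N. Pads are 22 mm wide; open, the fingers measure 114 mm over their backs; the gripper's body (76 mm by 85 mm) begins 54 mm behind the grasp point. The pads swing forward as they close: fully open they stand 13 mm farther back than shut.
Start: joints at [-1.292, 0.22, 1.526, -0, 1.395, -0.126], TCP at [0.246, -0.574, 0.231] pointing down, gripper open.
Joint ranges: [-2.98, 2.98], [-0.91, 2.08], [0.09, 2.57], [-1.24, 4.39], [0.2, 2.65], [-2.68, 2.68]. Speed limits (rad/s): [2.57, 2.57, 3.01, 3.14, 3.14, 3.14].

INTERFACE

Orientations are given as a unit quaternion [w, x, y, z].
In Python, from workcell import manip gives the robot as it stands.
- The arm moves only by the tool jog_arm, never from a script. Its argument "moves" is one flat list of numbers, 7 for each row, row after row: the shift along the tool's x, y, z in cm, then the turn, a rotation vector about the tool's x, y, z in degrees, then the finger opening in cm, from 0 to 8.54. A call has 1 to 8 rows; each row is the pose to reach, as a shift and turn from the pose commanded when the call began, along the tool's axes at that moment; what a row does not reach only later rows make up. A row lasts 1/12 s, in which the tool goes at most 41.7 mm and 7.16 degrees, less where a joint would pass 70% of its speed; a pose out of reach is approached as far as the arm can. A call with a gripper value outside its range is refused whole. The fingers move at their own pace and stop on an object; "force" is the grip in N (left out, the last holds). Time passes only in rows, so rows that repeat a pose let the fingers close. It gives the time, the measured TCP pose, the force, the opening and the grip force at its end, in the units of the state.
- manip.read_state(): the state, without advancing time (a new reading comes with each control period).
- manip.snapshot(name): name is "scene" or "top" or "wrist"; returns a dict with "image" (384x512x3 uint8, red, green, blue), "intrinsics" (3x3 intrinsics, pixels), "rvec" (rotation vector, rad) and "tvec" (3), from world to camera coordinates, as OpenCV has them; the wrist camera has in their place "hand_eye" (4x4, takes a point from camera to tool coordinates, whose origin is the TCP and whose axes are the flange's). Camera axes: x right, y down, z forward; pixel columns grow to the right and rows downward; lengths in m; the calibration is good to about 2 mm. A picture is of the moment at which its call begins: read the wrist's pose just before it. There is no depth.
- manip.hand_in(): hands the job in; it is judged then, once.
The state is a dict: "time": time; "joints": joint angles; "dq": joint speeds; "tau": joint torques, N m; "position": TCP position; "tool_rot": TCP orientation; "ft_force": force on the tool from outside, world axes, zero at the start; "ft_torque": the same for the moment, N m; "width": finger opening in m; "grasp_force": force on a finger pad.
Only numpy, scipy, OpenCV 4.12 (cv2) and the standard library are available. Lean on these libraries where they do the work, as an engineer would, in place of code of your own. Each camera call takes 0.05 s, during which the arm holds its last target. There are 200 camera calls.

TASK

At the jeweller's bench, pour all five steel balls from the scoop through the funnel mouth into the tumbling barrel and set the scoop back down upright on the bench. Then take the bayonet lid by its grip, put it into the mouth with its lugs through the two slots, push it down against its spring and give it a quarter turn clockwise, and finish while still gripping the lid and holding it pressed fully home and turned; do not let go. Leave the other things on the bench where they are.

Things in the scene. Friction and masses are not known exactly. Their poses are not given: they have to be found in the camera images.
- scoop: small aluminium scoop: open-fronted trough 77 mm long, 58 wide, walls 34 high, holding five steel balls; about 0.14 kg. Origin: at bench level under the trough. x points from the open front (x = -45 mm) to the back wall (x = +33) and the grip; z up. The trough floor drops 8 degrees to the back: level, the balls stay; with the front tipped 30 to 45 degrees down they roll out over the front edge
- scoop_grip (a point): grasping point on the scoop's upright dark wood grip, 60 mm above its underside, at x = +51 mm. The grip is an upright bar 14 mm thick (along the scoop's y), 36 mm long (along x), from the underside up to 78 mm
- scoop_mouth (a point): middle of the front edge of the scoop's floor, where the balls roll out: at x = -45 mm, 16 mm above the underside; opening 52 mm wide
- barrel: tumbling barrel fixed to the bench: round foot 120 mm across, narrow clear tube (71 mm outside with struts, 57 mm inside, floor 10 mm up) and a steel funnel mouth on top. Origin: on its axis at bench level, z up. The flange slots for the lid's lugs lie along its +x and -x axes
- barrel_rim (a point): centre of the funnel's rim, 125 mm above the bench; rim 104 mm across outside, 96 mm inside; the funnel narrows to 58 mm inside at 91 mm above the bench
- barrel_flange (a point): on the axis at the top of the 6 mm thick brass flange in the funnel's bottom, 91 mm above the bench. Hole 41 mm across, two opposite slots 17 mm wide reaching 29 mm from the axis along the barrel's x, brass ramps between. Below it lugs turn only clockwise seen from above: a quarter turn brings them along the barrel's y, caught under the flange; end stops 9 degrees beyond
- lid: bayonet lid, at first standing on the foot of its stem; 0.3 kg. Origin: centre of the foot; z up. Stem 36 mm across, 42 mm long; at the foot two opposite lugs along its +x and -x, 9 mm wide, 6 mm high, tips 26 mm from the axis. Above the stem a sprung, freely spinning steel disc 106 mm across, 4 mm thick, underside 42 mm above the foot: it lands on the funnel rim. A half turn makes no difference
- lid_grip (a point): centre of the lid's upright dark wood bar grip, on the axis, 79 mm above the foot. The bar is 52 mm long (along the lid's x, parallel to the lugs), 14 mm thick (along its y), 34 mm high (from 62 to 96 mm above the foot)
- lid_lugs (a point): on the lid's axis, at the height of the upper face of the lugs, 6 mm above the foot
- lid_spring (a joint): how far the lid's stem is pushed down through its sprung disc, m: 0 free, 0.009 fully home (hard stop). Spring force 4.8 N at first, 10.2 N fully home. With the disc on the rim the lugs come clear under the flange at 0.004; a turned lid that is let go springs back to about there
- ball0_center (a point): centre of one of five alike polished steel balls, 15 mm across, 14 g, at first in the scoop
- ball1_center (a point): centre of one of five alike polished steel balls, 15 mm across, 14 g, at first in the scoop
- ball2_center (a point): centre of one of five alike polished steel balls, 15 mm across, 14 g, at first in the scoop
- ball3_center (a point): centre of one of five alike polished steel balls, 15 mm across, 14 g, at first in the scoop
- ball4_center (a point): centre of one of five alike polished steel balls, 15 mm across, 14 g, at first in the scoop
- mandrel: upright steel ring mandrel, 150 mm tall on a 64 mm foot; origin under its middle; a bystander
- bench_block: square steel block 75 x 75 x 22 mm; origin under its middle; a bystander
- hammer: small hammer lying on the bench, about 200 mm long; a bystander
- loupe: black eye loupe, 34 mm across, 22 mm high, with a short steel tab out to 35 mm from its middle; origin under the round body; a bystander
- tube_pot: round wooden pot 60 mm across, 45 mm high, with brass and copper tubes up to 106 mm high standing in it; origin under its middle; a bystander
Not all that is in view belongs to the job. What is shaped like the lid but purple or turquoise is not meant.

How it is judged:
On the way, in this order (a step that is already met when the one before it is completed fails the run):
1. all five balls are down in the barrel's tube (horizontal distance between each of ball0_center, ball1_center, ball2_center, ball3_center, ball4_center and barrel below 0.03 m and height (world z) of each of ball0_center, ball1_center, ball2_center, ball3_center, ball4_center below 0.075 m), for 0.1 s.
2. the scoop stands upright on the bench again, let go (height (world z) of scoop below 0.006 m and angle between scoop's own z axis and vertical below 0.1 rad and contact force between the fingers and scoop below 0.2 N and linear speed of scoop below 0.03 m/s), for 0.1 s.
3. the lid's lugs are in the slots of the flange (horizontal distance between lid_lugs and barrel below 0.006 m and angle between the x axis of lid and the x axis of barrel, either way round below 0.45 rad and height (world z) of lid_lugs below 0.0905 m), for 0.04 s.
4. the lid is turned a quarter turn with its lugs under the flange (horizontal distance between lid_lugs and barrel below 0.006 m and angle between the x axis of lid and the y axis of barrel, either way round below 0.35 rad and height (world z) of lid_lugs between 0.07 and 0.084 m), for 0.1 s.
At the end, for the whole second after the job is handed in: Balls in the tube; scoop upright on the bench (6 mm, 0.1 rad); lid upright (0.1 rad), centred (6 mm), lugs under the flange along the barrel's y axis (0.35 rad), spring pushed in more than 6 mm of 9, fingers still gripping the lid (over 2 N) (all of step 1 and all of step 4 and height (world z) of scoop below 0.006 m and angle between each of scoop, lid's own z axis and vertical below 0.1 rad and value of joint lid_spring above 0.006 m and contact force between the fingers and lid above 2 N); the arm keeps its last pose, push and grip.
It fails at once if a bystander is moved by more than 4 cm or knocked over (distance of any of mandrel, bench_block, hammer, loupe, tube_pot from where it was at the start of the episode above 0.04 m or angle between any of mandrel, bench_block, loupe, tube_pot's own z axis and vertical above 0.5 rad).
It also fails if it takes over 72 s, if anything falls off the work surface, if the arm or the gripper's body presses on something with over 40 N, if the wrist force passes 120 N, or if a joint passes its speed limit or range.

## Working session

There is one attempt and no reset: what is moved stays moved. The work goes in short steps, Python scripts to look and compute and a tool call to move; the robot and the scene stay as the last step left them, time stands still between calls to the robot, and variables do not carry over. Pictures are saved under pics/ and viewed, at most 10 in all, crops included, and the job is handed in when it is done.

Besides the shell and the picture viewer there is one more tool, called after ">>>" by a JSON object that holds its "method" and its "body", one argument or row to a line. jog_arm: Moves the arm, as the interface text tells. Its arguments: {"type":"object","properties":{"moves":{"type":"array"},"force":{"type":"number"}},"required":["moves"]}

```bash
mkdir -p pics; ls
cat > h.py <<'E'
import numpy as np, cv2
from scipy.spatial.transform import Rotation as R
from workcell import manip
def snap(n):
    st=manip.read_state(); s=manip.snapshot(n)
    K=np.array(s["intrinsics"]);
    if n=="wrist":
        T=np.eye(4); q=st["tool_rot"]; T[:3,:3]=R.from_quat([q[1],q[2],q[3],q[0]]).as_matrix(); T[:3,3]=st["position"]
        C=T@np.array(s["hand_eye"])
    else:
        M=np.eye(4); M[:3,:3]=cv2.Rodrigues(np.array(s["rvec"],float))[0]; M[:3,3]=np.ravel(s["tvec"]); C=np.linalg.inv(M)
    return np.array(s["image"]),K,C
def ray(K,C,u,v,z):
    d=C[:3,:3]@np.linalg.solve(K,[u,v,1.]); o=C[:3,3]
    return o+d*(z-o[2])/d[2]
def proj(K,C,p):
    c=np.linalg.inv(C)@np.r_[p,1]; q=K@c[:3]; return q[:2]/q[2]
def save(n,im): cv2.imwrite("pics/"+n,cv2.cvtColor(im,cv2.COLOR_RGB2BGR))
E
python3 - <<'E'
from h import *
for n in ("scene","top"):
    im,K,C=snap(n); save(n+".png",im); np.savez(n,im=im,K=K,C=C); print(n,K.tolist(),C.round(3).tolist())
print(manip.read_state())
E
```

```text
pics
scene [[498.5478637547261, 0.0, 262.3714878212112], [0.0, 498.5478637547261, 186.88656988359392], [0.0, 0.0, 1.0]] [[-0.02, 0.705, -0.709, 1.632], [1.0, 0.027, -0.001, 0.033], [0.019, -0.709, -0.705, 1.211], [0.0, 0.0, 0.0, 1.0]]
top [[365.5496136723771, 0.0, 252.48765386251245], [0.0, 365.5496136723771, 190.52786686376442], [0.0, 0.0, 1.0]] [[-0.029, -0.996, 0.081, 0.419], [-1.0, 0.029, 0.01, 0.05], [-0.012, -0.081, -0.997, 1.028], [0.0, 0.0, 0.0, 1.0]]
{'time': 0.1, 'joints': array([-1.29210610e+00,  2.21163959e-01,  1.52750839e+00,  9.62700084e-06,
        1.39470831e+00, -1.26088255e-01]), 'dq': array([-0.0006874 , -0.0012697 , -0.00338285,  0.00170599, -0.00060014,
        0.00138494]), 'tau': array([ 1.48043880e-03, -4.98242140e+01, -3.90547693e+01, -6.34103321e-05,
        5.61869485e-03, -3.84116504e-05]), 'position': array([ 0.24598736, -0.57395525,  0.23029211]), 'tool_rot': array([-8.91762817e-04,  9.79588891e-01,  2.01009465e-01, -6.34225949e-05]), 'ft_force': array([-0.35256798, -0.1559384 ,  0.47871617]), 'ft_torque': array([-0.0241163 ,  0.04749759,  0.02861312]), 'grasp_force': 0.0, 'width': 0.08549381958336362}
```

View pics/scene.png

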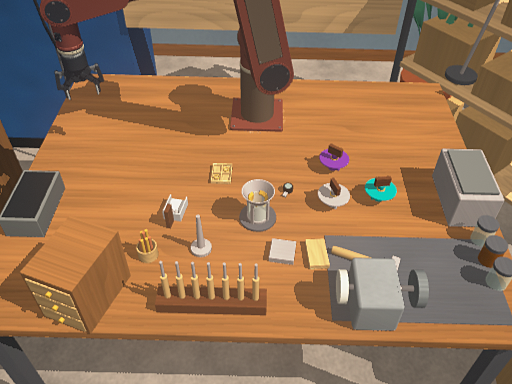

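View pics/top.png

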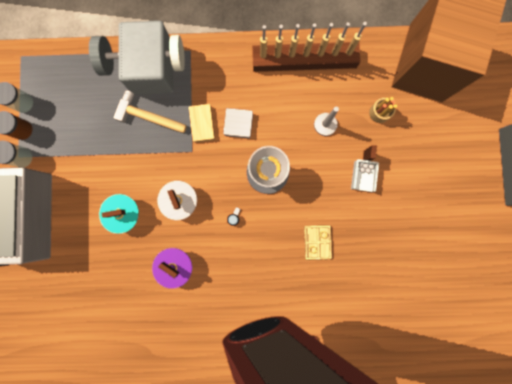

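The scene picture shows the lid as the steel disc at (334,193). The turquoise one at (381,189) and the purple one at (334,158) are decoys. The scoop is at (175,210), the barrel at (258,205), the mandrel at (200,235), the pot at (147,248), the block at (282,250) and the loupe at (288,188).

In the top picture, what could be taken for the lid is steel (177,201), turquoise (118,213) or purple (172,268); I choose steel. The scoop is at (366,175) with its grip at (370,153), and the barrel rim is at (269,168).

Run:
```python
from h import *
d=np.load("top.npz"); im,K,C=d["im"],d["K"],d["C"]
save("crop1.png",cv2.resize(im[90:240,140:410],None,fx=2.96,fy=2.96,interpolation=cv2.INTER_CUBIC))
hsv=cv2.cvtColor(im,cv2.COLOR_RGB2HSV)
for nm,(x0,y0,x1,y1),zz in (("lid",(150,175,205,228),.046),("barrel",(240,140,295,197),.125),("scoop",(345,155,385,197),.03)):
    m=np.zeros(im.shape[:2],np.uint8); s=hsv[y0:y1,x0:x1]; m[y0:y1,x0:x1]=((s[...,1]<70)&(s[...,2]>60))*255
    c=max(cv2.findContours(m,0,2)[0],key=cv2.contourArea); h=cv2.convexHull(c)
    e=cv2.fitEllipse(h); r=cv2.minAreaRect(h)
    print(nm,e,r,ray(K,C,*e[0],zz).round(4),[ray(K,C,*p,zz).round(3).tolist() for p in cv2.boxPoints(r)], "scale", e[1][0]/K[0,0]*(C[2,3]-zz), e[1][1]/K[0,0]*(C[2,3]-zz))
# dark grips
for nm,(x0,y0,x1,y1),zz in (("lidgrip",(160,183,195,218),.096),("scoopgrip",(355,140,385,165),.078)):
    s=hsv[y0:y1,x0:x1]; m=((s[...,2]<115)&(s[...,1]>90)).astype(np.uint8)*255
    c=max(cv2.findContours(m,0,2)[0],key=cv2.contourArea)+[x0,y0]; r=cv2.minAreaRect(c.astype(np.float32))
    print(nm,r,[ray(K,C,*p,zz).round(3).tolist() for p in cv2.boxPoints(r)])
```

```text
lid ((176.7007598876953, 199.94580078125), (38.35601043701172, 38.946109771728516), 53.57838439941406) ((177.0, 200.0), (38.0, 38.0), 90.0) [0.479  0.2646 0.046 ] [[0.532, 0.315, 0.046], [0.529, 0.212, 0.046], [0.426, 0.213, 0.046], [0.429, 0.316, 0.046]] scale 0.10305641708820278 0.10464191887707922
barrel ((268.04693603515625, 169.37020874023438), (41.59014129638672, 46.92909622192383), 12.533425331115723) ((268.0500183105469, 169.35000610351562), (40.79337692260742, 46.169254302978516), 18.43494987487793) [0.5437 0.0185 0.125 ] [[0.507, 0.086, 0.125], [0.616, 0.046, 0.125], [0.581, -0.049, 0.125], [0.472, -0.009, 0.125]] scale 0.10275783785408277 0.1159489318837696
scoop ((365.1418151855469, 175.40267944335938), (31.245168685913086, 34.03544616699219), 1.5670421123504639) ((365.0461730957031, 175.1307830810547), (24.434839248657227, 30.7606143951416), 7.125016689300537) [ 0.5322 -0.2499  0.03  ] [[0.496, -0.209, 0.03], [0.58, -0.224, 0.03], [0.57, -0.29, 0.03], [0.486, -0.275, 0.03]] scale 0.08531832348722217 0.0929374789202715
lidgrip ((176.36207580566406, 198.65516662597656), (17.45536231994629, 3.15682053565979), 68.19859313964844) [[0.499, 0.266, 0.096], [0.502, 0.259, 0.096], [0.46, 0.243, 0.096], [0.457, 0.25, 0.096]]
scoopgrip ((367.78802490234375, 154.083984375), (13.14808177947998, 8.854829788208008), 79.69515228271484) [[0.598, -0.232, 0.078], [0.602, -0.255, 0.078], [0.567, -0.259, 0.078], [0.564, -0.236, 0.078]]
```

View pics/crop1.png

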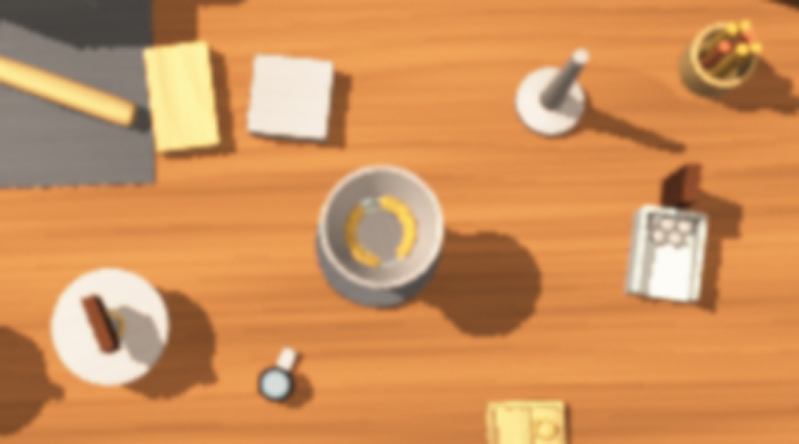

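The crop shows the lid bar running from (90,297) to (110,350), the barrel flange gaps at (372,202) and (388,262), and the scoop trough corners at (640,207), (707,213), (698,300) and (627,293). The balls sit at its back and the wooden grip is at (683,185).

```bash
cat >> h.py <<'E'
def pose():
    st=manip.read_state(); q=st["tool_rot"]; return np.array(st["position"]),R.from_quat([q[1],q[2],q[3],q[0]]),st
def down(yaw,tilt=0):
    # tool z down, tool x at yaw(deg); tilt: rotation (deg) about horizontal axis at yaw+90
    r=R.from_matrix(np.array([[1,0,0],[0,-1,0],[0,0,-1.]]))
    a=np.radians(yaw+90); return R.from_rotvec(np.radians(tilt)*np.array([np.cos(a),np.sin(a),0]))*R.from_euler("z",yaw,degrees=True)*r
def rel(p,r):
    P,Q,_=pose(); return np.r_[(Q.inv().apply(np.array(p)-P)*100).round(2),(Q.inv()*r).as_rotvec(degrees=True).round(2)]
def status():
    P,Q,s=pose(); X=Q.apply([1,0,0]); print("t",round(s["time"],2),"P",P.round(4),"yaw",np.degrees(np.arctan2(X[1],X[0])).round(2),"z",Q.apply([0,0,1]).round(3),"q",s["joints"].round(2),"w",round(s["width"],4),"gf",round(float(s["grasp_force"]),1),"F",s["ft_force"].round(1),"M",s["ft_torque"].round(2))
E
python3 - <<'E'
from h import *
d=np.load("top.npz"); K,C=d["K"],d["C"]
f=lambda u,v,z:ray(K,C,140+u/2.96,90+v/2.96,z)
bl,br,fr,fl=[f(*p,.034)[:2] for p in ((640,207),(707,213),(698,300),(627,293))]
x=(bl+br-fl-fr); print("corners",bl,br,fr,fl,"len",np.linalg.norm(x)/2,"wid",np.linalg.norm(bl-br)); a=np.arctan2(x[1],x[0]); x/=np.linalg.norm(x)
c=(bl+br+fl+fr)/4; o=c+x*.006; print("scoop yaw",np.degrees(a),"o",o,"grip",o+x*.051, "griptop",f(683,180,.078))
print("rim",f(381,227,.125)); s1=f(372,202,.091);s2=f(388,262,.091); print("slots",s1,s2,np.degrees(np.arctan2(*(s1-s2)[1::-1])))
print("lid disc",f(110,326,.046)); g1,g2=f(90,297,.096),f(110,350,.096); print("bar",g1,g2,np.degrees(np.arctan2(*(g1-g2)[1::-1])))
print("mandrel",f(548,100,0),"loupe",f(277,383,.02),"pot",f(715,55,.045),"block",f(290,97,.022))
w=manip.snapshot("wrist"); print(np.round(w["hand_eye"],3).tolist(),np.round(w["intrinsics"],1).tolist())
g=o+x*.051; print(rel([g[0]-.0,g[1],.20],down(np.degrees(a)+180)))
E
```

```text
corners [ 0.5750804  -0.22662933] [ 0.56760325 -0.28799529] [ 0.48732543 -0.27523326] [ 0.49568745 -0.21062812] len 0.08112040116306139 wid 0.06181981567279632
scoop yaw -10.211792434434889 o [ 0.53732908 -0.25118522] grip [ 0.5875212  -0.26022688] griptop [ 0.59111526 -0.25355914  0.078     ]
rim [0.55041043 0.01663669 0.125     ]
slots [0.5776608  0.02254924 0.091     ] [0.5244635  0.01028722 0.091     ] 12.98001099166734
lid disc [0.47849189 0.26334792 0.046     ]
bar [0.50111863 0.26955028 0.096     ] [0.45470038 0.25271918 0.096     ] 19.930471637764906
mandrel [ 0.68735704 -0.15297324  0.        ] loupe [0.42248817 0.1140617  0.02      ] pot [ 0.71302106 -0.29992236  0.045     ] block [0.69225533 0.09503437 0.022     ]
[[0.0, -0.959, -0.283, 0.072], [1.0, 0.0, 0.0, -0.001], [-0.0, -0.283, 0.959, -0.143], [0.0, 0.0, 0.0, 1.0]] [[272.9, 0.0, 250.4], [0.0, 272.9, 192.8], [0.0, 0.0, 1.0]]
[ 4.3750e+01 -1.5390e+01  3.0800e+00 -2.0000e-02 -1.1000e-01 -1.4659e+02]
```

>>> {"method": "jog_arm", "body": {
  "moves": [24,-8.5,1.7,0,0,-57,8.5,24,-8.5,1.7,0,0,-57,8.5,24,-8.5,1.7,0,0,-57,8.5,24,-8.5,1.7,0,0,-57,8.5,24,-8.5,1.7,0,0,-57,8.5,24,-8.5,1.7,0,0,-57,8.5,24,-8.5,1.7,0,0,-57,8.5,24,-8.5,1.7,0,0,-57,8.5],
  "force": 60
}}

```text
time: 0.82
position: [0.4353, -0.3989, 0.2136]
tool_rot: [-0.001, 0.761, 0.648, 0.0]
ft_force: [-0.0, -0.1, 0.3]
width: 0.085
grasp_force: 0.0
```

>>> {"method": "jog_arm", "body": {
  "moves": [16.5,12.8,1.4,0,0,-57,8.5,16.5,12.8,1.4,0,0,-57,8.5,16.5,12.8,1.4,0,0,-57,8.5,16.5,12.8,1.4,0,0,-57,8.5,16.5,12.8,1.4,0,0,-57,8.5,16.5,12.8,1.4,0,0,-57,8.5,16.5,12.8,1.4,0,0,-57,8.5,16.5,12.8,1.4,0,0,-57,8.5]
}}

```text
time: 1.48
position: [0.588, -0.2596, 0.1995]
tool_rot: [-0.001, 0.361, 0.933, 0.0]
ft_force: [-0.2, 0.6, 0.4]
width: 0.0849
grasp_force: 0.0
```

>>> {"method": "jog_arm", "body": {
  "moves": [0,0,0,0,0,-33,8.5,0,0,0,0,0,-33,8.5,0,0,0,0,0,-33,8.5,0,0,0,0,0,-33,8.5,0,0,0,0,0,-33,8.5,0,0,0,0,0,-33,8.5]
}}

```text
time: 1.98
position: [0.5873, -0.2609, 0.1998]
tool_rot: [-0.0, 0.084, 0.996, 0.0]
ft_force: [-0.2, 0.3, -0.2]
width: 0.0851
grasp_force: 0.0
```

Run:
```python
from h import *
status(); im,K,C=snap("wrist"); save("w1.png",cv2.resize(im,None,fx=1.5,fy=1.5)); np.savez("w1",im=im,K=K,C=C)
```

```text
t 1.98 P [ 0.5873 -0.2609  0.1998] yaw 170.35 z [-0.001  0.    -1.   ] q [-0.54  0.28  1.51 -0.    1.35 -1.94] w 0.0851 gf 0.0 F [-0.2  0.3 -0.2] M [-0.01 -0.02  0.04]
```

View pics/w1.png

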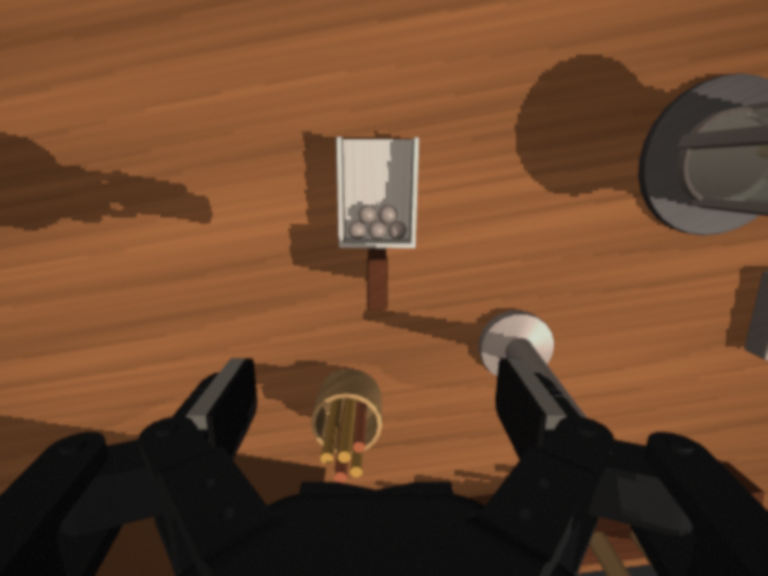

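Run:
```python
from h import *
d=np.load("w1.npz"); im,K,C=d["im"],d["K"],d["C"]
f=lambda u,v,z:ray(K,C,u/1.5,v/1.5,z)
fl,bl,br,fr=[f(*p,.034)[:2] for p in ((339,138),(341,245),(416,245),(417.5,138))]
x=(bl+br-fl-fr); a=np.arctan2(x[1],x[0]); print("len",np.linalg.norm(x)/2,"wid",np.linalg.norm(bl-br),np.linalg.norm(fl-fr),"yaw",np.degrees(a)); x/=np.linalg.norm(x)
bk=(bl+br)/2; print("grip from back",bk+x*.018,"from front",(fl+fr)/2+x*.096)
hsv=cv2.cvtColor(im,cv2.COLOR_RGB2HSV)[166:215,240:264]
m=((hsv[...,2]<130)&(hsv[...,0]<12)&(hsv[...,1]>110)).astype(np.uint8)
for v in range(166,214,4): print(v,im[v,242:262].sum(1)//3)
```

```text
len 0.07674071977057678 wid 0.05721398416590222 0.055709965077305 yaw -9.380356126100356
grip from back [ 0.58995252 -0.25818096] from front [ 0.59119496 -0.2583862 ]
166 [ 65  64  61  50  39  35  34  35  39  46  48  48  48  49  59  82 106 113
 113 114]
170 [ 64  64  57  40  28  24  24  23  24  24  25  24  24  25  32  55  86  99
  99 100]
174 [ 58  55  48  42  48  52  53  56  56  57  58  58  57  56  58  60  74  93
 100 100]
178 [ 60  57  50  49  57  60  62  62  61  62  63  62  62  62  63  66  77  95
 100 101]
182 [60 58 51 49 56 60 61 61 62 63 64 64 64 64 63 62 73 92 98 99]
186 [88 69 54 49 58 62 62 62 62 61 61 61 62 62 62 62 74 90 95 97]
190 [ 93  89  72  54  56  59  60  61  61  61  60  60  60  59  60  65  80  98
 102 101]
194 [100  93  75  55  55  58  58  59  59  60  61  62  63  63  63  65  77  94
  99  99]
198 [100  94  76  55  56  60  62  61  62  60  60  61  61  62  61  64  79  97
 102 102]
202 [99 93 74 54 55 59 59 60 60 60 60 60 60 60 60 63 75 91 96 96]
206 [92 78 69 57 55 56 57 56 56 55 56 55 57 60 66 73 83 90 91 92]
210 [66 56 55 55 55 56 55 54 55 54 54 54 55 55 54 54 56 55 56 57]
```

The wrist view shows the scoop trough from (339,138) to (416,245), the five balls at its back, and the grip top at (377,283). That matches the given sizes, so I'm descending on the grip.

>>> {"method": "jog_arm", "body": {
  "moves": [-0.3,0.1,4,0,0,0,8.5,-0.3,0.1,8,0,0,0,8.5,-0.3,0.1,12,0,0,0,8.5,-0.3,0.1,14.5,0,0,0,8.5,-0.3,0.1,15.7,0,0,0,8.5,-0.3,0.1,15.7,0,0,0,8.5,-0.3,0.1,15.7,0,0,0,5,-0.3,0.1,15.7,0,0,0,3],
  "force": 60
}}

```text
time: 2.7
position: [0.5924, -0.2616, 0.046]
tool_rot: [0.002, 0.086, 0.996, -0.001]
ft_force: [0.2, 0.1, 0.7]
width: 0.0632
grasp_force: 0.0
```

>>> {"method": "jog_arm", "body": {
  "moves": [0,0,0,0,0,0,1.5,0,0,0,0,0,0,0.5,0,0,0,0,0,0,0.5,0,0,0,0,0,0,0.5,0,0,0,0,0,0,0.5,0,0,0,0,0,0,0.5,0,0,0,0,0,0,0.5,0,0,0,0,0,0,0.5],
  "force": 60
}}

```text
time: 3.37
position: [0.5915, -0.261, 0.0446]
tool_rot: [0.001, 0.085, 0.996, -0.0]
ft_force: [0.4, 1.4, 6.6]
width: 0.013
grasp_force: 59.3
```

>>> {"method": "jog_arm", "body": {
  "moves": [0,0,-0.5,0,0,0,0.5,0,0,-2,0,0,0,0.5,0,0,-4.5,0,0,0,0.5,0,0,-7.5,0,0,0,0.5,0,0,-10.5,0,0,0,0.5,0,0,-13.5,0,0,0,0.5,0,0,-16,0,0,0,0.5,0,0,-17,0,0,0,0.5]
}}

```text
time: 4.03
position: [0.5922, -0.2615, 0.2191]
tool_rot: [0.003, 0.085, 0.996, -0.002]
ft_force: [1.0, -0.5, -0.4]
width: 0.0131
grasp_force: 58.5
```

>>> {"method": "jog_arm", "body": {
  "moves": [-0.1,1,0,0,0,0,0.5,-0.4,3.5,0,0,0,0,0.5,-0.9,7.5,0,0,0,0,0.5,-1.4,12,0,0,0,0,0.5,-1.9,16.5,0,0,0,0,0.5,-2.4,21,0,0,0,0,0.5,-2.8,24.5,0,0,0,0,0.5,-3.1,26.7,0,0,0,0,0.5]
}}

```text
time: 4.7
position: [0.6655, 0.0024, 0.2103]
tool_rot: [-0.002, 0.084, 0.996, 0.001]
ft_force: [-0.3, 0.2, -2.5]
width: 0.0128
grasp_force: 58.8
```

>>> {"method": "jog_arm", "body": {
  "moves": [0,0,0,0,0,0,0.5,0,0,0,0,0,0,0.5,0,0,0,0,0,0,0.5]
}}

```text
time: 4.95
position: [0.6654, -0.0024, 0.211]
tool_rot: [-0.002, 0.085, 0.996, -0.0]
ft_force: [1.1, -0.5, -2.3]
width: 0.0133
grasp_force: 59.0
```

Run:
```python
from h import *
status(); im,K,C=snap("wrist"); save("w2.png",cv2.resize(im,None,fx=1.5,fy=1.5)); np.savez("w2",im=im,K=K,C=C)
P,Q,_=pose(); print("mouth exp px", 1.5*proj(K,C,P+Q.apply([.097,0,.029])),"rim px",1.5*proj(K,C,[.551,.0165,.125]))
```

```text
t 4.95 P [ 0.6654 -0.0024  0.211 ] yaw 170.24 z [-0.004 -0.    -1.   ] q [-0.12  0.33  1.43 -0.    1.38 -1.52] w 0.0133 gf 59.0 F [ 1.1 -0.5 -2.3] M [ 0.01 -0.08 -0.04]
mouth exp px [372.13731866 101.42588541] rim px [372.78942346  78.32466234]
```

View pics/w2.png

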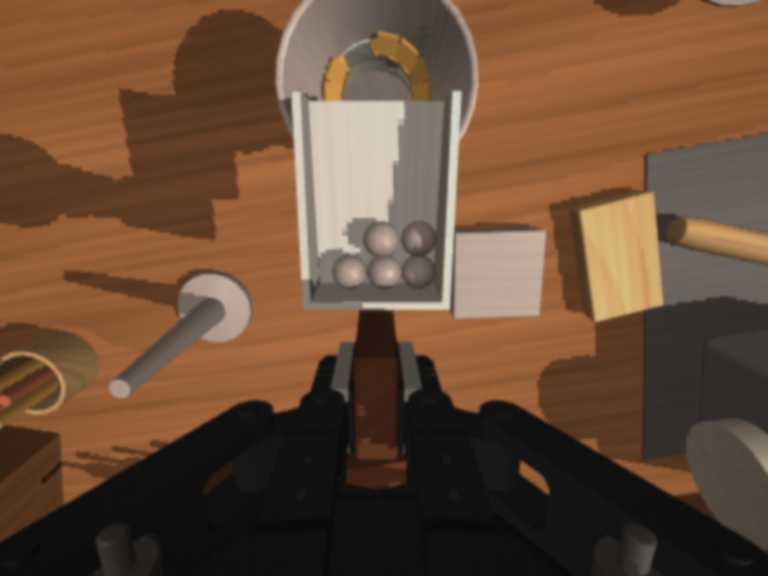

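The scoop's mouth centre at (377,101) lines up with the funnel centre near (378,78), and all five balls are at the back of the trough. Now I tip it about the mouth.

>>> {"method": "jog_arm", "body": {
  "moves": [0.43,0,-0.16,0,-7,0,0.5,1.0,0,-0.26,0,-14,0,0.5,1.6,0,-0.3,0,-20,0,0.5,2.25,0,-0.96,0,-26,0,0.5,3.0,0,-1.7,0,-32,0,0.5,3.4,0,-2.0,0,-35,0,0.5,3.85,0,-2.36,0,-38,0,0.5,3.85,0,-2.36,0,-38,0,0.5]
}}

```text
time: 5.67
position: [0.6258, 0.0028, 0.2349]
tool_rot: [0.324, 0.082, 0.942, -0.028]
ft_force: [-0.7, -0.9, -2.4]
width: 0.0133
grasp_force: 59.2
```

>>> {"method": "jog_arm", "body": {
  "moves": [0,0,0,0,0,0,0.5,0,0,0,0,0,0,0.5,0,0,0,0,0,0,0.5,0,0,0,0,0,0,0.5,0,0,0,0,0,0,0.5,0,0,0,0,0,0,0.5]
}}

```text
time: 6.17
position: [0.6291, 0.0037, 0.2368]
tool_rot: [0.324, 0.081, 0.942, -0.028]
ft_force: [-0.1, 0.4, -0.9]
width: 0.0132
grasp_force: 59.2
```

Run:
```python
from h import *
status(); im,K,C=snap("wrist"); sc,_,_=snap("scene")
a=cv2.resize(im,(400,300),interpolation=cv2.INTER_AREA); b=cv2.resize(sc[165:240,208:308],(400,300),interpolation=cv2.INTER_CUBIC)
save("w3.png",np.hstack([a,b]))
```

```text
t 6.17 P [0.6291 0.0037 0.2368] yaw 170.18 z [ 0.606 -0.105 -0.788] q [-0.09 -0.21  2.08 -0.08  0.61 -1.44] w 0.0132 gf 59.2 F [-0.1  0.4 -0.9] M [0.08 0.47 0.03]
```

View pics/w3.png

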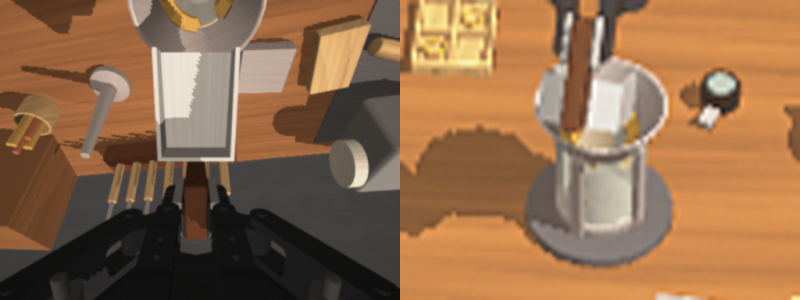

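>>> {"method": "jog_arm", "body": {
  "moves": [-1.55,0,-1.97,0,0,0,0.5,-3.1,0,-3.94,0,0,0,0.5,-3.4,0,-3.1,0,7,0,0.5,-3.7,0,-2.3,0,14,0,0.5,-4.0,0,-1.5,0,21,0,0.5,-4.3,0,-0.7,0,28,0,0.5,-4.5,0,0,0,35,0,0.5,-4.66,0,0.29,0,38,0,0.5]
}}

```text
time: 6.93
position: [0.6684, -0.0035, 0.2619]
tool_rot: [-0.003, 0.086, 0.996, 0.0]
ft_force: [-0.3, 0.7, -2.0]
width: 0.013
grasp_force: 59.2
```

>>> {"method": "jog_arm", "body": {
  "moves": [0.4,-3.3,0,0,0,0,0.5,0.8,-7,0,0,0,0,0.5,1.2,-10.5,0,0,0,0,0.5,1.6,-14,0,0,0,0,0.5,2,-17.5,0,0,0,0,0.5,2.4,-21,0,0,0,0,0.5,2.8,-24.5,0,0,0,0,0.5,3.1,-26.7,0,0,0,0,0.5]
}}

```text
time: 7.6
position: [0.5897, -0.264, 0.2632]
tool_rot: [0.0, 0.086, 0.996, -0.001]
ft_force: [0.6, 0.2, -1.7]
width: 0.0128
grasp_force: 59.4
```

Run:
```python
from h import *
status(); t,K,C=snap("top"); sc,_,_=snap("scene"); np.savez("top2",im=t,K=K,C=C)
b=cv2.resize(sc[170:240,220:300],(400,350),interpolation=cv2.INTER_CUBIC); a=cv2.resize(t[140:196,238:302],(400,350),interpolation=cv2.INTER_CUBIC)
save("w4.png",np.hstack([a,b]))
```

```text
t 7.6 P [ 0.5897 -0.264   0.2632] yaw 170.09 z [ 0.    -0.002 -1.   ] q [-0.54  0.25  1.43 -0.    1.46 -1.94] w 0.0128 gf 59.4 F [ 0.6  0.2 -1.7] M [ 0.02 -0.05 -0.01]
```

View pics/w4.png

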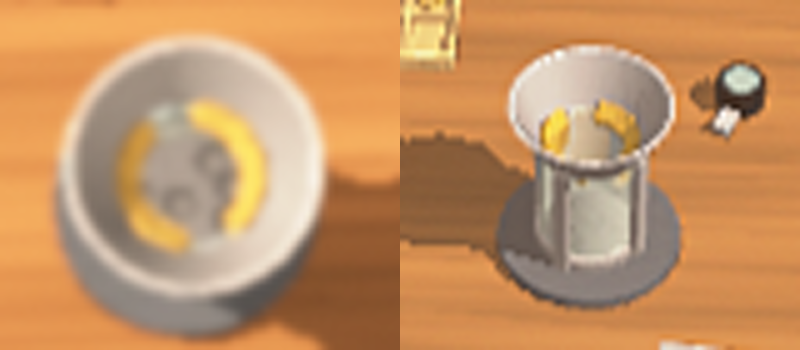

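In the top view (left), balls show dark in the tube floor around (205,160) and (180,200), and none are outside. The slot gaps are at (171,117) and (208,240). Now the scoop goes back down.

>>> {"method": "jog_arm", "body": {
  "moves": [0,0,4,0,0,0,0.5,0,0,8,0,0,0,0.5,0,0,12,0,0,0,0.5,0,0,16,0,0,0,0.5,0,0,19.5,0,0,0,0.5,0,0,21,0,0,0,0.5,0,0,21.5,0,0,0,0.5,0,0,21.7,0,0,0,0.5]
}}

```text
time: 8.37
position: [0.5912, -0.2602, 0.0463]
tool_rot: [0.0, 0.085, 0.996, 0.0]
ft_force: [-0.4, -0.4, -1.7]
width: 0.0133
grasp_force: 59.4
```

>>> {"method": "jog_arm", "body": {
  "moves": [0,0,0.1,0,0,0,0.5,0,0,0.2,0,0,0,0.5,0,0,0.2,0,0,0,0.5,0,0,0.2,0,0,0,0.5]
}}

```text
time: 8.7
position: [0.5917, -0.2612, 0.0461]
tool_rot: [0.001, 0.085, 0.996, -0.001]
ft_force: [-0.5, -0.1, -1.5]
width: 0.0134
grasp_force: 59.4
```

>>> {"method": "jog_arm", "body": {
  "moves": [0,0,0.1,0,0,0,0.5,0,0,0.2,0,0,0,0.5,0,0,0.2,0,0,0,0.5,0,0,0.2,0,0,0,0.5]
}}

```text
time: 9.03
position: [0.5915, -0.2611, 0.0446]
tool_rot: [0.001, 0.085, 0.996, -0.0]
ft_force: [-2.5, 1.9, 8.5]
width: 0.0134
grasp_force: 60.9
```

>>> {"method": "jog_arm", "body": {
  "moves": [0,0,-0.1,0,0,0,3,0,0,-0.1,0,0,0,6,0,0,-0.1,0,0,0,8.5,0,0,-0.1,0,0,0,8.5,0,0,-0.1,0,0,0,8.5,0,0,-2,0,0,0,8.5,0,0,-5,0,0,0,8.5,0,0,-9,0,0,0,8.5]
}}

```text
time: 9.7
position: [0.5881, -0.2591, 0.1292]
tool_rot: [-0.003, 0.086, 0.996, 0.002]
ft_force: [0.9, -0.5, -0.4]
width: 0.0854
grasp_force: 0.0
```

>>> {"method": "jog_arm", "body": {
  "moves": [0,0,-4,0,0,0,8.5,0,0,-8,0,0,0,8.5,0,0,-12,0,0,0,8.5,0,0,-15,0,0,0,8.5]
}}

```text
time: 10.03
position: [0.5912, -0.2609, 0.2865]
tool_rot: [0.002, 0.085, 0.996, -0.001]
ft_force: [1.0, 0.4, 0.4]
width: 0.0848
grasp_force: 0.0
```

Run:
```python
from h import *
status()
# above lid, camera on robot side; tool yaw ~200
for z in (.28,): print(rel([.478,.2625,z],down(200)))
im,K,C=snap("wrist"); np.savez("w5",im=im,K=K,C=C)
hsv=cv2.cvtColor(im,cv2.COLOR_RGB2HSV); m=((hsv[...,1]<60)&(hsv[...,2]>90)).astype(np.uint8)
for c in cv2.findContours(m,0,2)[0]:
    if cv2.contourArea(c)>300:
        r=cv2.minAreaRect(c); print(r, ray(K,C,*r[0],.034).round(3))
```

```text
t 10.03 P [ 0.5912 -0.2609  0.2865] yaw 170.19 z [ 0.003 -0.002 -1.   ] q [-0.54  0.24  1.4  -0.    1.5  -1.94] w 0.0848 gf 0.0 F [1.  0.4 0.4] M [ 0.   -0.04 -0.01]
[ 20.07  49.65   0.51  -0.13   0.18 -29.81]
((326.6200256347656, 204.6599884033203), (35.0, 39.0), 53.13010025024414) [ 0.675 -0.156  0.034]
((486.5, 187.5), (47.0, 49.0), 90.0) [0.689 0.083 0.034]
((425.3513488769531, 135.39187622070312), (55.73126220703125, 15.124706268310547), 9.462321281433105) [ 0.595 -0.009  0.034]
((250.0, 121.5), (59.0, 42.0), 90.0) [ 0.534 -0.251  0.034]
((444.78997802734375, 65.4699935913086), (44.97199630737305, 14.566399574279785), 8.130102157592773) [0.507 0.016 0.034]
((483.5, 96.49998474121094), (100.99998474121094, 54.99999237060547), 90.0) [0.555 0.069 0.034]
```

>>> {"method": "jog_arm", "body": {
  "moves": [12,30,0,0,0,0,8.5,12,30,0,0,0,0,8.5,12,30,0,0,0,0,8.5,12,30,0,0,0,0,8.5,12,30,0,0,0,0,8.5,12,30,0,0,0,0,8.5,12,30,0,0,0,0,8.5,12,30,0,0,0,0,8.5]
}}

```text
time: 10.75
position: [0.5223, 0.0583, 0.282]
tool_rot: [-0.0, 0.085, 0.996, 0.0]
ft_force: [-0.2, -1.0, -0.4]
width: 0.0852
grasp_force: 0.0
```

>>> {"method": "jog_arm", "body": {
  "moves": [8,19.6,0.5,0,0,-30,8.5,8,19.6,0.5,0,0,-30,8.5,8,19.6,0.5,0,0,-30,8.5,8,19.6,0.5,0,0,-30,8.5,8,19.6,0.5,0,0,-30,8.5,8,19.6,0.5,0,0,-30,8.5,8,19.6,0.5,0,0,-30,8.5]
}}

```text
time: 11.33
position: [0.4769, 0.2644, 0.2767]
tool_rot: [-0.0, -0.177, 0.984, -0.0]
ft_force: [-0.3, -0.8, -0.4]
width: 0.0848
grasp_force: 0.0
```

Run:
```python
from h import *
status(); im,K,C=snap("wrist"); save("w5.png",cv2.resize(im,None,fx=1.5,fy=1.5)); np.savez("w5",im=im,K=K,C=C)
```

```text
t 11.33 P [0.4769 0.2644 0.2767] yaw -159.57 z [-0.001 -0.    -1.   ] q [ 0.36  0.    1.68  0.    1.46 -1.57] w 0.0848 gf 0.0 F [-0.3 -0.8 -0.4] M [ 0.03 -0.    0.01]
```

View pics/w5.png

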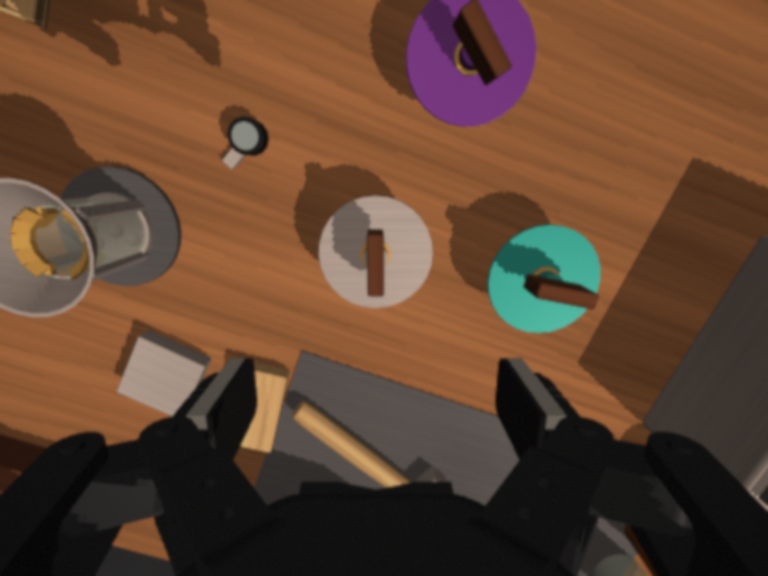

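The steel disc is centred at (376,251), with the bar top from (375,235) to (376,296), parallel to the tool x. The turquoise decoy is at (545,279) and the purple one at (471,57).

Run:
```python
from h import *
d=np.load("w5.npz"); im,K,C=d["im"],d["K"],d["C"]
hsv=cv2.cvtColor(im,cv2.COLOR_RGB2HSV)
s=im[120:215,205:295].astype(int); mx=s.max(2); mn=s.min(2)
m=((mx-mn<60)&(mx>90)).astype(np.uint8); h=cv2.convexHull(max(cv2.findContours(m,0,2)[0],key=cv2.contourArea)+[205,120]); e=cv2.fitEllipse(h)
print("disc",e, ray(K,C,*e[0],.046).round(4))
print([int(x) for x in im[150:202,250].sum(1)//3]); print([int(x) for x in im[180,240:262].sum(1)//3])
for v in (152,155,157,198): print(v,ray(K,C,250.3,v,.096).round(4))
```

```text
disc ((242.5779266357422, 159.4823455810547), (75.7051773071289, 100.57244110107422), 135.4351043701172) [0.472  0.2517 0.046 ]
[158, 150, 117, 70, 36, 31, 43, 54, 59, 61, 62, 61, 61, 62, 62, 62, 62, 61, 62, 62, 61, 63, 62, 62, 61, 62, 62, 62, 62, 61, 62, 61, 62, 62, 62, 62, 63, 63, 62, 63, 62, 63, 63, 63, 63, 64, 71, 101, 137, 154, 159, 159]
[134, 138, 139, 136, 115, 74, 60, 62, 63, 62, 62, 61, 60, 59, 62, 88, 127, 151, 156, 157, 157, 157]
152 [0.452  0.2557 0.096 ]
155 [0.4554 0.2569 0.096 ]
157 [0.4576 0.2577 0.096 ]
198 [0.5056 0.2756 0.096 ]
```

>>> {"method": "jog_arm", "body": {
  "moves": [-0.45,0,4,0,0,0,8.5,-0.45,0,8,0,0,0,8.5,-0.45,0,12,0,0,0,6,-0.45,0,16,0,0,0,6,-0.45,0,19.5,0,0,0,6,-0.45,0,21,0,0,0,6,-0.45,0,21.6,0,0,0,5,-0.45,0,21.6,0,0,0,3],
  "force": 80
}}

```text
time: 12.05
position: [0.4816, 0.2617, 0.0596]
tool_rot: [-0.002, -0.174, 0.985, -0.0]
ft_force: [-0.1, 0.2, 0.1]
width: 0.039
grasp_force: 0.0
```

>>> {"method": "jog_arm", "body": {
  "moves": [0,0,0,0,0,0,1.5,0,0,0,0,0,0,0.5,0,0,0,0,0,0,0.5,0,0,0,0,0,0,0.5,0,0,0,0,0,0,0.5,0,0,0,0,0,0,0.5],
  "force": 80
}}

```text
time: 12.55
position: [0.4846, 0.2642, 0.0641]
tool_rot: [0.003, -0.175, 0.984, 0.0]
ft_force: [0.7, -1.2, 7.5]
width: 0.013
grasp_force: 109.2
```

```bash
python3 -c "
from h import *
status()"
```

```text
t 12.55 P [0.4846 0.2642 0.0641] yaw -159.8 z [ 0.005  0.001 -1.   ] q [ 0.36  0.23  1.86 -0.    1.05 -1.57] w 0.013 gf 109.2 F [ 0.7 -1.2  7.5] M [-0.44 -0.24 -0.03]
```

>>> {"method": "jog_arm", "body": {
  "moves": [0,0,-0.5,0,0,0,0.5,0,0,-2,0,0,0,0.5,0,0,-5,0,0,0,0.5,0,0,-8,0,0,0,0.5,0,0,-11,0,0,0,0.5,0,0,-14,0,0,0,0.5,0,0,-16,0,0,0,0.5]
}}

```text
time: 13.13
position: [0.4828, 0.2643, 0.225]
tool_rot: [0.002, -0.175, 0.984, 0.0]
ft_force: [0.4, -0.3, -2.5]
width: 0.0129
grasp_force: 107.7
```

>>> {"method": "jog_arm", "body": {
  "moves": [0.1,-1,0,0,0,0,0.5,0.3,-4,0,0,0,1,0.5,0.6,-8,0,0,0,2,0.5,1,-12,0,0,0,4,0.5,1.3,-16,0,0,0,6.4,0.5,1.7,-20,0,0,0,6.4,0.5,2,-24,0,0,0,6.4,0.5,2.1,-25.8,0,0,0,6.4,0.5]
}}

```text
time: 13.8
position: [0.5512, 0.0094, 0.2196]
tool_rot: [-0.001, -0.119, 0.993, -0.001]
ft_force: [0.5, 0.2, -2.6]
width: 0.013
grasp_force: 108.2
```

>>> {"method": "jog_arm", "body": {
  "moves": [0,0,0,0,0,0,0.5,0,0,0,0,0,0,0.5,0,0,0,0,0,0,0.5,0,0,0,0,0,0,0.5]
}}

```text
time: 14.13
position: [0.5509, 0.0154, 0.2205]
tool_rot: [-0.001, -0.121, 0.993, 0.0]
ft_force: [0.1, 0.7, -2.6]
width: 0.0129
grasp_force: 108.2
```

Run:
```python
from h import *
status(); im,K,C=snap("wrist"); status(); t,Kt,Ct=snap("top"); np.savez("w6",im=im,K=K,C=C); np.savez("top3",im=t,K=Kt,C=Ct)
a=cv2.resize(im[:300],(600,352)); b=cv2.resize(t[120:200,240:300],(200,267),interpolation=cv2.INTER_CUBIC)
sc,_,_=snap("scene"); np.savez("sc3",im=sc); b2=cv2.resize(sc[150:240,210:310],(200,180),interpolation=cv2.INTER_CUBIC)
o=np.zeros((450,800,3),np.uint8); o[:352,:600]=a; o[:267,600:]=b; o[268:448,600:]=b2; save("w6.png",o)
```

```text
t 14.13 P [0.5509 0.0154 0.2205] yaw -166.14 z [-0.001  0.001 -1.   ] q [-0.12  0.05  1.73  0.    1.36 -1.93] w 0.0129 gf 108.2 F [ 0.1  0.7 -2.6] M [ 0.01 -0.04 -0.01]
t 14.18 P [0.551  0.0155 0.2208] yaw -166.11 z [-0.001  0.    -1.   ] q [-0.12  0.05  1.73  0.    1.36 -1.93] w 0.0129 gf 108.2 F [-0.3  0.3 -2.8] M [-0.05 -0.04  0.02]
```

View pics/w6.png

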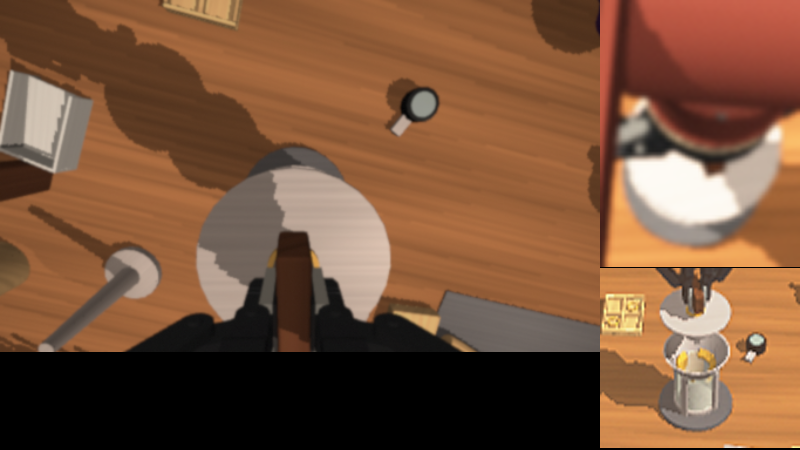

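The lid hangs level over the funnel, with the disc's edges at (197,255) and (390,255). The fit has about 2.5 mm of clearance, so I'll step the hand back and measure the brass flange from close by.

>>> {"method": "jog_arm", "body": {
  "moves": [-1,0,-1,0,0,0,0.5,-3,0,-3,0,0,0,0.5,-6,0,-5,0,0,0,0.5,-9,0,-5,0,0,0,0.5,-11,0,-5,0,0,0,0.5,-11,0,-5,0,0,0,0.5,-11,0,-5,0,0,0,0.5,-11,0,-5,0,0,0,0.5]
}}

```text
time: 14.95
position: [0.6576, 0.0412, 0.2705]
tool_rot: [-0.001, -0.121, 0.993, 0.0]
ft_force: [0.2, 0.1, -2.0]
width: 0.013
grasp_force: 108.2
```

```bash
cat > meas.py <<'E'
from h import *
from scipy.optimize import least_squares
def circ(p,r=None):
    f=lambda a: np.hypot(p[:,0]-a[0],p[:,1]-a[1])-(a[2] if r is None else r)
    s=least_squares(f,[*p.mean(0)[:2],.05][:3 if r is None else 2],loss="soft_l1",f_scale=.001); return s.x,np.sqrt((s.fun**2).mean())
P,Q,_=pose(); im,K,C=snap("wrist"); np.savez("w7",im=im,K=K,C=C); status()
hsv=cv2.cvtColor(im,cv2.COLOR_RGB2HSV)
f0=np.array([.551,.0165]); u,v=np.indices((384,512))[::-1]
D=np.stack([u,v,np.ones_like(u)],-1)@np.linalg.inv(K).T@C[:3,:3].T
def plane(z): return C[:2,3]+D[...,:2]*((z-C[2,3])/D[...,2])[...,None]
W=plane(.091); near=np.hypot(*(W-f0).transpose(2,0,1))<.036
m=near&(hsv[...,0]>15)&(hsv[...,0]<32)&(hsv[...,1]>130)
print("brass px",m.sum()); y=W[m]
# outer & inner boundary per angle
c=f0.copy()
for _ in range(4):
    a=np.degrees(np.arctan2(*(y-c).T[::-1]))%360; r=np.hypot(*(y-c).T)
    b=(a//6).astype(int); n=np.bincount(b,minlength=60)
    A=[k for k in range(60) if n[k]>=6]; outer=np.array([y[b==k][r[b==k].argmax()] for k in A]); inner=np.array([y[b==k][r[b==k].argmin()] for k in A])
    (so,eo),(si,ei)=circ(outer),circ(inner); c=so[:2]
print("outer",so.round(4),eo.round(4),"inner",si.round(4),ei.round(4)); print("hist6",n.tolist())
# rim: outer edge of bright grey at z .125
E
python3 - <<'E'
from meas import *
save("w7.png",im)
# disc fit: gray pixels region around tool, underside/top plane
s=im.astype(int); g=((s.max(2)-s.min(2)<55)&(s.max(2)>110))
zt=P[2]-.064+.046; Wd=plane(zt); md=g&(np.hypot(*(Wd-P[:2]).transpose(2,0,1))<.06)
cs=cv2.findContours(md.astype(np.uint8),0,2)[0]; k=max(cs,key=cv2.contourArea)[:,0]
pts=Wd[k[:,1],k[:,0]]; rr=np.hypot(*(pts-P[:2]).T); pts=pts[(rr>.048)]
print("disc",circ(pts,.053),len(pts),"TCP",P[:2])
Wr=plane(.125); mr=g&(np.hypot(*(Wr-f0).transpose(2,0,1))<.06)
k=max(cv2.findContours(mr.astype(np.uint8),0,2)[0],key=cv2.contourArea)[:,0]; pts=Wr[k[:,1],k[:,0]]; rr=np.hypot(*(pts-f0).T); pts=pts[(rr>.047)&(rr<.057)]
print("rim",circ(pts),circ(pts,.052),len(pts))
E
```

```text
t 15.0 P [0.6575 0.041  0.2709] yaw -166.17 z [-0.001 -0.    -1.   ] q [-0.06  0.28  1.38 -0.    1.48 -1.87] w 0.0127 gf 108.2 F [ 0.1 -0.5 -2.5] M [-0.02 -0.02  0.05]
brass px 1184
outer [0.5526 0.0179 0.0312] 0.0007 inner [0.5542 0.0185 0.0213] 0.0006
hist6 [0, 0, 0, 0, 0, 3, 14, 20, 23, 24, 21, 22, 22, 25, 24, 21, 24, 24, 26, 26, 30, 30, 31, 29, 29, 31, 28, 30, 23, 4, 0, 0, 0, 0, 0, 1, 15, 29, 31, 30, 32, 32, 30, 28, 29, 25, 27, 25, 25, 24, 22, 24, 24, 25, 24, 23, 23, 22, 21, 9]
disc (array([0.65604322, 0.04124429]), np.float64(0.0007534558932973911)) 163 TCP [0.65762645 0.04120978]
rim (array([0.55363099, 0.01772948, 0.05099535]), np.float64(0.000540181207167699)) (array([0.55366571, 0.01793451]), np.float64(0.001125410029969771)) 172
```

>>> {"method": "jog_arm", "body": {
  "moves": [1,0,0,0,0,0,0.5,3,0.1,0,0,0,-0.5,0.5,6,0.1,1,0,0,-1,0.5,9,0.2,3,0,0,-1.6,0.5,10.3,0.2,5,0,0,-1.6,0.5,10.5,0.2,6,0,0,-1.6,0.5,10.5,0.2,7,0,0,-1.6,0.5,10.5,0.2,8,0,0,-1.6,0.5]
}}

```text
time: 15.67
position: [0.5568, 0.0175, 0.1917]
tool_rot: [0.001, -0.134, 0.991, -0.0]
ft_force: [0.1, -0.5, -2.4]
width: 0.0129
grasp_force: 108.2
```

>>> {"method": "jog_arm", "body": {
  "moves": [0,0,1,0,0,0,0.5,0,0,2,0,0,0,0.5,0,0,2.5,0,0,0,0.5,0,0,2.5,0,0,0,0.5,0,0,2.5,0,0,0,0.5]
}}

```text
time: 16.08
position: [0.5561, 0.0177, 0.1659]
tool_rot: [-0.0, -0.134, 0.991, 0.0]
ft_force: [0.2, 0.4, -2.2]
width: 0.0124
grasp_force: 108.2
```

```bash
python3 - <<'E'
from meas import circ,plane,im,g if False else circ
E
python3 - <<'E'
from h import *
status(); im,K,C=snap("wrist"); sc,Ks,Cs=snap("scene"); np.savez("w8",im=im,K=K,C=C)
sc0=np.load("sc3.npz")["im"]
print(status())
E
```

```text
t 16.08 P [0.5561 0.0177 0.1659] yaw -164.6 z [-0.001  0.    -1.   ] q [-0.11  0.11  1.77  0.    1.26 -1.95] w 0.0124 gf 108.2 F [ 0.2  0.4 -2.2] M [-0.01 -0.09  0.01]
t 16.18 P [0.5566 0.0175 0.1669] yaw -164.6 z [ 0.001 -0.    -1.   ] q [-0.11  0.11  1.77  0.    1.26 -1.95] w 0.0128 gf 108.2 F [ 0.1  0.  -2.9] M [-0.03 -0.   -0.02]
None  File "<stdin>", line 1
    from meas import circ,plane,im,g if False else circ
                                     ^^
SyntaxError: invalid syntax
```

>>> {"method": "jog_arm", "body": {
  "moves": [0.1,0,0.4,0,0,0,0.5,0.1,0,0.8,0,0,0,0.5,0.1,0,1.1,0,0,0,0.5,0.1,0,1.3,0,0,0,0.5,0.1,0,1.3,0,0,0,0.5,0.1,0,1.3,0,0,0,0.5]
}}

```text
time: 16.68
position: [0.5549, 0.0173, 0.1531]
tool_rot: [-0.0, -0.134, 0.991, 0.0]
ft_force: [-0.1, 0.2, -1.5]
width: 0.0128
grasp_force: 108.2
```

```bash
python3 -c "
from h import *
status()"
```

```text
t 16.68 P [0.5549 0.0173 0.1531] yaw -164.61 z [-0.  0. -1.] q [-0.11  0.12  1.79 -0.    1.23 -1.95] w 0.0128 gf 108.2 F [-0.1  0.2 -1.5] M [-0.07 -0.01 -0.02]
```

>>> {"method": "jog_arm", "body": {
  "moves": [0,0,0.15,0,0,0,0.5,0,0,0.3,0,0,0,0.5,0,0,0.45,0,0,0,0.5,0,0,0.45,0,0,0,0.5,0,0,0.45,0,0,0,0.5]
}}

```text
time: 17.1
position: [0.5549, 0.0173, 0.1487]
tool_rot: [-0.0, -0.134, 0.991, 0.0]
ft_force: [0.7, -0.7, -2.1]
width: 0.013
grasp_force: 108.2
```

```bash
python3 -c "
from h import *
status()"
```

```text
t 17.1 P [0.5549 0.0173 0.1487] yaw -164.61 z [-0.  0. -1.] q [-0.11  0.13  1.79  0.    1.22 -1.95] w 0.013 gf 108.2 F [ 0.7 -0.7 -2.1] M [ 0.04  0.02 -0.01]
```

>>> {"method": "jog_arm", "body": {
  "moves": [0,0,0.2,0,0,0,0.5,0,0,0.4,0,0,0,0.5,0,0,0.6,0,0,0,0.5,0,0,0.7,0,0,0,0.5,0,0,0.7,0,0,0,0.5]
}}

```text
time: 17.52
position: [0.5558, 0.0172, 0.1426]
tool_rot: [0.001, -0.134, 0.991, -0.0]
ft_force: [-1.9, -0.9, 5.8]
width: 0.0133
grasp_force: 109.4
```

```bash
python3 -c "
from h import *
status()"
```

```text
t 17.52 P [0.5558 0.0172 0.1426] yaw -164.61 z [ 0.002 -0.    -1.   ] q [-0.11  0.14  1.8   0.    1.21 -1.95] w 0.0133 gf 109.4 F [-1.9 -0.9  5.8] M [0.3  0.02 0.03]
```

>>> {"method": "jog_arm", "body": {
  "moves": [0,0,0.1,0,0,0,0.5,0,0,0.2,0,0,0,0.5,0,0,0.3,0,0,0,0.5,0,0,0.3,0,0,0,0.5]
}}

```text
time: 17.85
position: [0.5558, 0.0173, 0.1399]
tool_rot: [0.001, -0.134, 0.991, -0.0]
ft_force: [-1.8, 0.8, 8.0]
width: 0.0128
grasp_force: 109.7
```

```bash
python3 -c "
from h import *
status()"
```

```text
t 17.85 P [0.5558 0.0173 0.1399] yaw -164.61 z [ 0.002 -0.    -1.   ] q [-0.11  0.14  1.8   0.    1.2  -1.95] w 0.0128 gf 109.7 F [-1.8  0.8  8. ] M [ 0.25  0.22 -0.  ]
```

>>> {"method": "jog_arm", "body": {
  "moves": [0,-0.01,0,0,0,7,0.5,0,-0.02,0,0,0,14,0.5,0.01,-0.03,0,0,0,21,0.5,0.01,-0.04,0,0,0,28,0.5,0.01,-0.05,0,0,0,35,0.5,0.02,-0.05,0,0,0,42,0.5,0.02,-0.06,0,0,0,45,0.5,0.02,-0.06,0,0,0,45,0.5]
}}

```text
time: 18.52
position: [0.5559, 0.0156, 0.1402]
tool_rot: [0.001, 0.257, 0.966, -0.001]
ft_force: [-1.1, -2.3, 7.5]
width: 0.0126
grasp_force: 109.9
```

```bash
python3 -c "
from h import *
status()"
```

```text
t 18.52 P [0.5559 0.0156 0.1402] yaw 150.22 z [ 0.002 -0.002 -1.   ] q [-0.11  0.14  1.8  -0.    1.2  -1.16] w 0.0126 gf 109.9 F [-1.1 -2.3  7.5] M [-0.55  0.18  0.02]
```

>>> {"method": "jog_arm", "body": {
  "moves": [0,-0.01,0,0,0,7,0.5,0,-0.02,0,0,0,14,0.5,0.01,-0.03,0,0,0,21,0.5,0.01,-0.04,0,0,0,28,0.5,0.01,-0.05,0,0,0,35,0.5,0.02,-0.05,0,0,0,42,0.5,0.02,-0.06,0,0,0,45,0.5,0.02,-0.06,0,0,0,45,0.5]
}}

```text
time: 19.18
position: [0.5553, 0.0151, 0.1402]
tool_rot: [0.001, 0.607, 0.795, -0.0]
ft_force: [-2.8, -2.5, 7.2]
width: 0.013
grasp_force: 109.9
```

```bash
python3 -c "
from h import *
status()"
```

```text
t 19.18 P [0.5553 0.0151 0.1402] yaw 105.22 z [ 0.002 -0.002 -1.   ] q [-0.11  0.14  1.8  -0.    1.2  -0.38] w 0.013 gf 109.9 F [-2.8 -2.5  7.2] M [-0.83  0.25  0.03]
```

>>> {"method": "jog_arm", "body": {
  "moves": [0,0,0.1,0,0,0,0.5,0,0,0.2,0,0,0,0.5,0,0,0.2,0,0,0,0.5,0,0,0.2,0,0,0,0.5]
}}

```text
time: 19.52
position: [0.5553, 0.0151, 0.1383]
tool_rot: [0.001, 0.606, 0.796, -0.0]
ft_force: [-3.5, -2.9, 8.4]
width: 0.0127
grasp_force: 110.2
```

```bash
python3 -c "
from h import *
status()"
```

```text
t 19.52 P [0.5553 0.0151 0.1383] yaw 105.41 z [ 0.002 -0.002 -1.   ] q [-0.11  0.14  1.8  -0.    1.2  -0.38] w 0.0127 gf 110.2 F [-3.5 -2.9  8.4] M [-0.79  0.39  0.07]
```

>>> {"method": "jog_arm", "body": {
  "moves": [0,0,0.1,0,0,0,0.5,0,0,0.2,0,0,0,0.5,0,0,0.2,0,0,0,0.5,0,0,0.2,0,0,0,0.5]
}}

```text
time: 19.85
position: [0.5555, 0.0151, 0.1379]
tool_rot: [0.002, 0.606, 0.796, -0.0]
ft_force: [-5.9, -2.8, 17.1]
width: 0.0128
grasp_force: 112.0
```

Run:
```python
from h import *
status(); t,K,C=snap("wrist"); sc,_,_=snap("scene")
a=cv2.resize(t,(400,300)); b=cv2.resize(sc[150:240,155:275],(400,300),interpolation=cv2.INTER_CUBIC); save("w9.png",np.hstack([a,b]))
```

```text
t 19.85 P [0.5555 0.0151 0.1379] yaw 105.42 z [ 0.002 -0.002 -1.   ] q [-0.11  0.14  1.8  -0.    1.2  -0.38] w 0.0128 gf 112.0 F [-5.9 -2.8 17.1] M [-0.72  1.26  0.02]
```

View pics/w9.png

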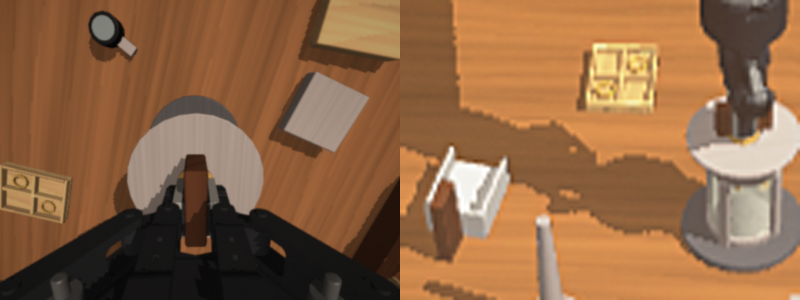

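The disc sits on the rim at (742,140) with the bar turned across. The scoop stands upright at (465,200). The force jumped to 17 N with no further travel, so the lid is at its hard stop.

```bash
python3 -c "
from workcell import manip
print(manip.hand_in())"
```

```text
the job is handed in; nothing more can be done
None
```

I poured the balls into the barrel, set the scoop back upright, and handed the job in at about 20 s with the lid turned a quarter and still gripped, pressed to its stop. The hand-in gave no verdict. I saw the balls in the tube and none outside, but could not make out all five.

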